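Finish the turned layer, then draw the squaring bar to its mark and hold

ROBOT

A 6-joint arm with a two-finger parallel gripper is mounted at the origin on a cart in front of the work surface, level with it; the furniture and walls round the work are solid. World frame = base frame: x ahead of the robot, y to its left, z up, the work surface at z = 0. Lengths are in m, angles in rad, forces in N, time in s.
With the tool pointing down it reaches from about 0.35 to 0.775 m from the base axis. Payload 5.5 kg.
Tool frame: the origin (TCP) lies at the very end of the fingers, on their centre line; the grasp point (between the pads) lies 19 mm behind it; z points along the fingers, y is the direction in which the jaws open and shut (so a half turn about z gives the same grasp; the last joint's range is limited). The gripper opens to 85 mm and grips with 20 to 120 N. Pads are 22 mm wide; open, the fingers measure 114 mm over their backs; the gripper's body (76 mm by 85 mm) begins 54 mm behind the grasp point. The pads swing forward as they close: fully open they stand 13 mm farther back than shut.
Start: joints at [-1.419, 0.313, 0.046, 1.304, 0, 1.431], TCP at [0.165, -0.551, 0.231] pointing down, gripper open.
Joint ranges: [-2.76, 2.76], [-0.86, 1.69], [-1.03, 1.26], [-2.2, 2.34], [-1.47, 1.5], [-3.14, 3.14]. Speed limits (rad/s): [2.57, 2.57, 3.14, 3.14, 3.14, 3.14].

INTERFACE

Orientations are given as a unit quaternion [w, x, y, z].
In Python, from workcell import get_state, imaging, env, spotter gives the robot as it stands.
- The arm moves only by the tool play_rows, never from a script. Its argument "moves" is a list of rows, each an object with "claw": the finger opening in cm, from 0 to 8.54; "delta_pos": the shift along the tool's x, y, z in cm, a list of three; "twist": the turn about the tool's z in degrees. A call has 1 to 12 rows; each row is the pose to reach, as a shift and turn from the pose commanded when the call began, along the tool's axes at that moment; what a row does not reach only later rows make up. A row lasts 1/8 s, in which the tool goes at most 62.5 mm and 10.7 degrees, less where a joint would pass 70% of its speed; a pose out of reach is approached as far as the arm can. A call with a gripper value outside its range is refused whole. The fingers move at their own pace and stop on an object; "force" is the grip in N (left out, the last holds). Time passes only in rows, so rows that repeat a pose let the fingers close. It gives the time, the measured TCP pose, the force and the opening at its end, in the units of the state.
- get_state(): the state, without advancing time (a new reading comes with each control period).
- imaging.read_camera(name): name is "side" or "top"; returns the picture (400x640x3 uint8, red, green, blue); there is no depth.
- imaging.camera_info(name): a dict with "fx", "fy", "cx", "cy" (pixels), "world_to_cam" (4x4, takes a point from world to camera coordinates). Camera axes: x right, y down, z forward; pixel columns grow to the right and rows downward; lengths in m; the calibration is good to about 2 mm. A picture is of the moment at which its call begins. camera_info takes no time and is no camera call.
- env.hand_in(): hands the job in, once; it reports no verdict.
Trained networks look in the newest picture that a camera, given by its name, has taken for a name from the list of things; names that differ only in an ending like _2 or _b are one class to them, and where a whole thing is asked for, a point or a joint stands for the part that bears it (a point fixed in the world has none). Each returns a list of dicts, best first, with "conf" (0 to 1); they miss things now and then, are a little off and sometimes report something else, mostly with a low value. They report only what shows in the picture. A call takes as long as a camera call.
- spotter.spot_in(camera, query): "extent" ([left, top, right, bottom] in pixels, round what is visible of it).
The state is a dict: "clock": time; "joint_pos": joint angles; "qvel": joint speeds; "tau": joint torques, N m; "tcp_pos": TCP position; "orientation": TCP orientation; "wrist_force": force on the tool from outside, world axes, zero at the start; "ft_torque": the same for the moment, N m; "finger_gap": finger opening in m.
Only numpy, scipy, OpenCV 4.12 (cv2) and the standard library are available. Lean on these libraries where they do the work, as an engineer would, in place of code of your own. Each camera call takes 0.05 s, during which the arm holds its last target. There are 200 camera calls.

TASK

Finish the layer on the little plywood packing slab: lay the two loose blue-lidded boxes flat in the two empty blue outlines, turned crosswise to the box already lying in the middle (which stays in its outline), either box in either outline, and let go of them. Then pull the black handle of the spring-return squaring slide toward the robot until the yellow pointer stands inside the red band, and keep it there: the program finishes while the fingers still hold the handle out against its spring. Leave the slide home until both boxes are laid, and leave the other things on the bench alone.

Things in the scene. Friction and masses are not known exactly. Their poses are not given: they have to be found in the camera images.
- packing_slab: fixed plywood pallet slab, 100 (x) x 236 (y), top 24 above the bench, with three blue outlines (55 x 78 each) on it; origin on the bench under its centre. +x points away from the robot, +y to the left as seen from the robot (it may be turned up to 0.15 rad), z up. A white scale strip 34 wide and 4 high lies on the bench at its right front (y from -105 to -71, x from -175 to -50)
- spot_left (a point): centre of the empty left outline on the slab's top: at slab (11, 72, 24) mm, 8 beside the middle box and flush with the far end of the middle box; its axes are those of the slab, the long way (78) along y
- spot_right (a point): centre of the empty right outline on the slab's top: at slab (-11, -72, 24) mm, 8 beside the middle box and flush with the near end of the middle box; axes of the slab, the long way (78) along y
- squaring_slide (a joint): pull of the slide toward the robot (along slab -x) in m, 0 = home, stop at 0.055; 0.035 puts the pointer in the middle of the red band, 0.030 and 0.040 are the band's edges. A spring pulls it home with about 6 N at 0 and 11 N at the mark. The slide is a frame round the slab: handle, low front bar (12 x 268, top 18 high), rods along both sides, squaring bar behind
- squaring_bar (a point): middle of the near face of the aluminium squaring bar behind the layer (262 long, from 30 to 52 above the bench), 41 above the bench; 77 beyond the slab's centre at home, 42 at the mark, 4 short of the far outlines; moves with the slide
- handle (a point): grip point of the black upright handle block: 14 (slab x) x 44 (slab y), from 16 to 64 above the bench; the point lies on its centre line, 45 above the bench, 95 in front of the slab's centre when home. Pinch it from above along slab x, 38 free between it and the slab's front edge when home; axes of the slab
- pointer (a point): tip of the yellow pointer on the slide's front bar, 88 to the right of the handle; moves with the slide
- mark (a point): centre of the red band, 10 wide along slab x, on the white scale strip; fixed to the slab. The pull is right when the pointer tip is at this point's x in the slab frame (within 5)
- box_mid: parts box with blue lid and clear-white body, 53 (its x) x 76 (its y, the long way) x 26 high, about 0.12 kg, closed and rigid; origin at the centre of its underside, z up. Grasp it from above across its 53 mm width. Already lies in the middle outline of the slab, its long way along slab x
- box_a: parts box with blue lid and clear-white body, 53 (its x) x 76 (its y, the long way) x 26 high, about 0.12 kg, closed and rigid; origin at the centre of its underside, z up. Grasp it from above across its 53 mm width. Loose on the bench to the left of the slab
- box_b: parts box with blue lid and clear-white body, 53 (its x) x 76 (its y, the long way) x 26 high, about 0.12 kg, closed and rigid; origin at the centre of its underside, z up. Grasp it from above across its 53 mm width. Loose on the bench to the left of the slab, the other one
- screwdriver: screwdriver with yellow handle, 172 long, lying to the left of the loose boxes near the drawer cabinet; bystander, leave alone. Origin at the centre of its underside
- carton: small brown carton 64 x 104 x 41, behind the slab to the left; bystander, leave alone. Origin at the centre of its underside
- mug: white mug, 95 high, behind the slab to the right; bystander, leave alone. Origin at the centre of its underside
- black_marker: black marker pen, 130 long, lying beyond the fixed blue basket on the right; bystander, leave alone. Origin at the centre of its underside

How it is judged:
On the way, in this order (a step that is already met when the one before it is completed fails the run):
1. both loose boxes lie flat and released in the two empty outlines, the middle box still in its place, the slide still home (((x of box_a in the frame of spot_left between -0.009 and 0.009 m and y of box_a in the frame of spot_left between -0.009 and 0.009 m and z of box_a in the frame of spot_left between -0.003 and 0.004 m and angle between the y axis of each of box_a, box_b and the y axis of packing_slab, either way round below 0.14 rad and angle between each of box_a, box_b's own z axis and vertical below 0.08 rad and x of box_b in the frame of spot_right between -0.009 and 0.009 m and y of box_b in the frame of spot_right between -0.009 and 0.009 m and z of box_b in the frame of spot_right between -0.003 and 0.004 m) or (x of box_b in the frame of spot_left between -0.009 and 0.009 m and y of box_b in the frame of spot_left between -0.009 and 0.009 m and z of box_b in the frame of spot_left between -0.003 and 0.004 m and angle between the y axis of each of box_b, box_a and the y axis of packing_slab, either way round below 0.14 rad and angle between each of box_b, box_a's own z axis and vertical below 0.08 rad and x of box_a in the frame of spot_right between -0.009 and 0.009 m and y of box_a in the frame of spot_right between -0.009 and 0.009 m and z of box_a in the frame of spot_right between -0.003 and 0.004 m)) and horizontal distance between box_mid and packing_slab below 0.011 m and angle between the x axis of box_mid and the y axis of packing_slab, either way round below 0.14 rad and z of box_mid in the frame of packing_slab between 0.021 and 0.028 m and contact force between each of the arm, the fingers and box_a below 0.2 N and contact force between each of the arm, the fingers and box_b below 0.2 N and contact force between each of the arm, the fingers and box_mid below 0.2 N and linear speed of each of box_a, box_b, box_mid below 0.02 m/s and value of joint squaring_slide below 0.006 m), for 0.2 s.
2. the fingers hold the slide with its pointer inside the red band (value of joint squaring_slide between 0.03 and 0.04 m and velocity of joint squaring_slide between -0.01 and 0.01 m/s and contact force between the fingers and squaring_slide above 3 N), for 0.3 s.
At the end, for the whole second after the job is handed in: Each loose box flat in its own empty outline (centre within 9 mm along slab x and y, 0.14 rad), middle box within 11 mm and 0.14 rad of its place, no box touched by the robot. Slide at rest between 0.030 and 0.040 m (pointer in the red band), fingers bearing on it with over 3 N (all of step 2 and ((x of box_a in the frame of spot_left between -0.009 and 0.009 m and y of box_a in the frame of spot_left between -0.009 and 0.009 m and z of box_a in the frame of spot_left between -0.003 and 0.004 m and angle between the y axis of each of box_a, box_b and the y axis of packing_slab, either way round below 0.14 rad and angle between each of box_a, box_b's own z axis and vertical below 0.08 rad and x of box_b in the frame of spot_right between -0.009 and 0.009 m and y of box_b in the frame of spot_right between -0.009 and 0.009 m and z of box_b in the frame of spot_right between -0.003 and 0.004 m) or (x of box_b in the frame of spot_left between -0.009 and 0.009 m and y of box_b in the frame of spot_left between -0.009 and 0.009 m and z of box_b in the frame of spot_left between -0.003 and 0.004 m and angle between the y axis of each of box_b, box_a and the y axis of packing_slab, either way round below 0.14 rad and angle between each of box_b, box_a's own z axis and vertical below 0.08 rad and x of box_a in the frame of spot_right between -0.009 and 0.009 m and y of box_a in the frame of spot_right between -0.009 and 0.009 m and z of box_a in the frame of spot_right between -0.003 and 0.004 m)) and horizontal distance between box_mid and packing_slab below 0.011 m and angle between the x axis of box_mid and the y axis of packing_slab, either way round below 0.14 rad and z of box_mid in the frame of packing_slab between 0.021 and 0.028 m and contact force between each of the arm, the fingers and box_a below 0.2 N and contact force between each of the arm, the fingers and box_b below 0.2 N and contact force between each of the arm, the fingers and box_mid below 0.2 N and linear speed of each of box_a, box_b, box_mid below 0.02 m/s); the arm keeps its last pose, push and grip.
It fails at once if the slide is pulled before both boxes have been laid (value of joint squaring_slide above 0.015 m and not ((horizontal distance between box_a and spot_left below 0.025 m and horizontal distance between box_b and spot_right below 0.025 m) or (horizontal distance between box_b and spot_left below 0.025 m and horizontal distance between box_a and spot_right below 0.025 m))).
It fails at once if a bystander is moved by more than 30 mm (distance of any of screwdriver, carton, mug, black_marker from where it was at the start of the episode above 0.03 m).
It also fails if it takes over 62 s, if anything falls off the work surface, if the arm or the gripper's body presses on something with over 40 N, if the wrist force passes 120 N, or if a joint passes its speed limit or range.

## Working session

There is one attempt and no reset: what is moved stays moved. The work goes in short steps, Python scripts to look and compute and a tool call to move; the robot and the scene stay as the last step left them, time stands still between calls to the robot, and variables do not carry over. Pictures are saved under pics/ and viewed, about 8 in all and at most 12, crops included, and the job is handed in when it is done.

Besides the shell and the picture viewer there is one more tool, called after "Emit:" in YAML: its name, and indented under it one key for each argument. play_rows: Moves the arm, as the interface text tells. Its arguments: {"type":"object","properties":{"moves":{"type":"array"},"force":{"type":"number"}},"required":["moves"]}

```bash
mkdir -p pics; python3 - <<'E'
from workcell import get_state, imaging, spotter
import cv2, numpy as np
s=get_state(); print({k:np.round(v,3).tolist() for k,v in s.items()})
for n in ("top","side"):
    im=imaging.read_camera(n); cv2.imwrite(f"pics/{n}0.png",im[:,:,::-1])
    c=imaging.camera_info(n); print(n,c["fx"],c["fy"],c["cx"],c["cy"],np.round(c["world_to_cam"],4).tolist())
    for q in ("box_a","handle","packing_slab"):
        print(q,[(np.round(d["extent"]).tolist(),round(d["conf"],2)) for d in spotter.spot_in(n,q)])
E
```

```text
{'clock': 0.0, 'joint_pos': [-1.419, 0.314, 0.045, 1.304, -0.0, 1.431], 'qvel': [-0.0, -0.001, -0.001, 0.001, 0.001, -0.001], 'tau': [0.0, -48.062, 29.853, 0.019, -0.0, -0.0], 'tcp_pos': [0.165, -0.55, 0.23], 'orientation': [-0.001, 0.989, 0.145, -0.0], 'wrist_force': [-0.906, -0.542, 0.51], 'ft_torque': [0.006, 0.074, 0.002], 'finger_gap': 0.085}
top 361.3103928162246 361.3103928162246 317.65733944902064 203.12376009289233 [[0.0196, -0.9998, 0.0084, 0.0365], [-0.9829, -0.0208, -0.1831, 0.5858], [0.1832, -0.0047, -0.9831, 0.9039], [0.0, 0.0, 0.0, 1.0]]
box_a [([204.0, 214.0, 235.0, 239.0], 0.81), ([197.0, 258.0, 234.0, 284.0], 0.69), ([290.0, 176.0, 398.0, 287.0], 0.47)]
handle [([291.0, 179.0, 396.0, 258.0], 0.97)]
packing_slab [([290.0, 180.0, 398.0, 286.0], 0.61)]
side 406.59850428700616 406.59850428700616 314.4969489316828 204.94776982231292 [[0.2056, 0.9786, -0.0121, -0.1739], [0.7637, -0.1682, -0.6233, -0.4032], [-0.612, 0.1189, -0.7819, 1.4151], [0.0, 0.0, 0.0, 1.0]]
box_a [([379.0, 144.0, 406.0, 167.0], 0.83), ([390.0, 173.0, 418.0, 193.0], 0.62)]
handle [([231.0, 171.0, 341.0, 246.0], 0.82), ([231.0, 168.0, 339.0, 240.0], 0.43)]
packing_slab [([232.0, 169.0, 342.0, 245.0], 0.6)]
```

```bash
python3 - <<'E'
import cv2
im=cv2.imread("pics/top0.png"); cv2.imwrite("pics/top0c.png",cv2.resize(im[150:300,170:420],None,fx=3.2,fy=3.2,interpolation=cv2.INTER_CUBIC))
im=cv2.imread("pics/side0.png"); cv2.imwrite("pics/side0c.png",cv2.resize(im[100:280,200:440],None,fx=3.2,fy=3.2,interpolation=cv2.INTER_CUBIC))
E
```

```text
(no output)
```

View pics/top0c.png

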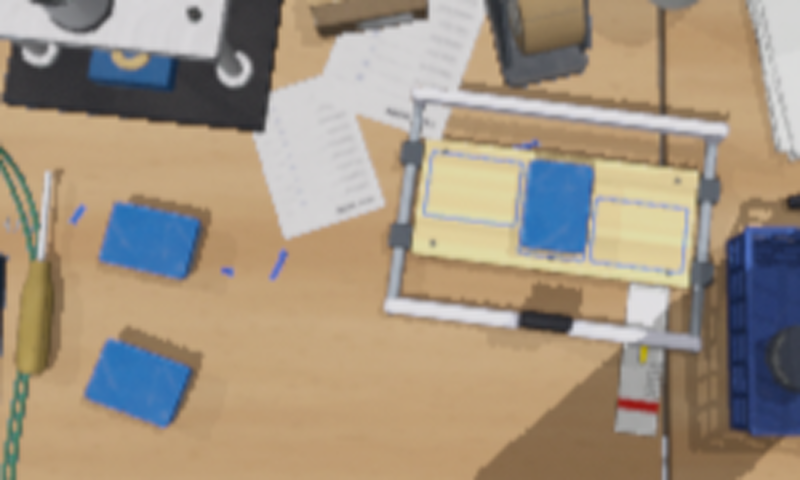

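View pics/side0c.png

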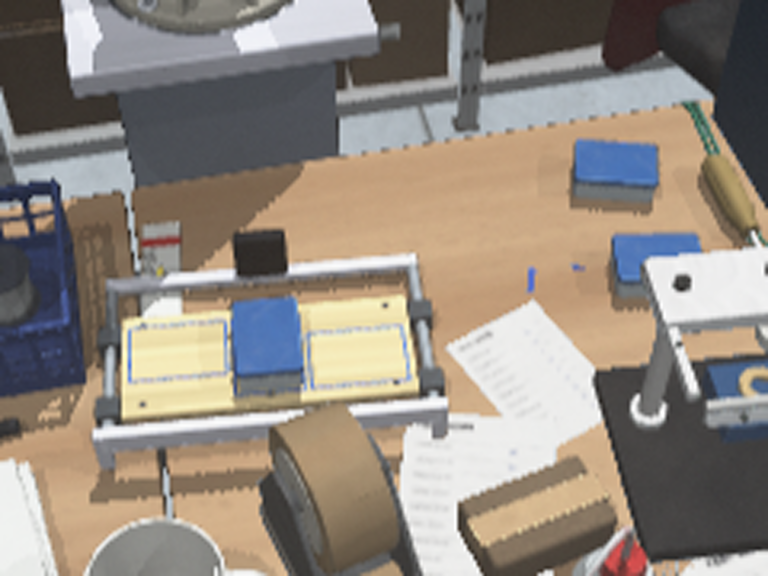

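View pics/top0.png

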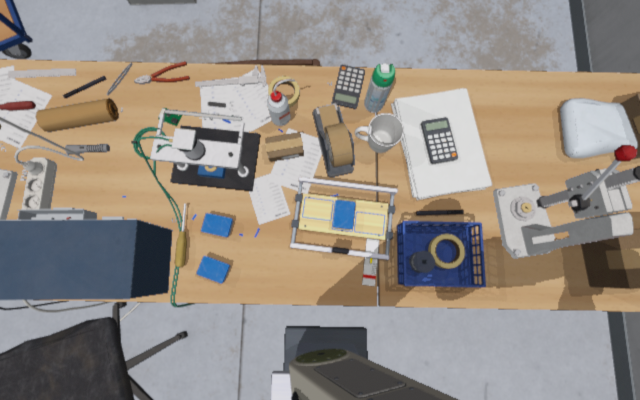

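```bash
cat > h.py <<'E'
from workcell import get_state, imaging, spotter, env
import cv2, numpy as np
def bp(n,uv,z):
    c=imaging.camera_info(n); T=np.array(c["world_to_cam"]); R,t=T[:3,:3],T[:3,3]
    o=-R.T@t; uv=np.atleast_2d(uv).astype(float)
    d=np.c_[(uv[:,0]-c["cx"])/c["fx"],(uv[:,1]-c["cy"])/c["fy"],np.ones(len(uv))]@R
    return (o+d*((z-o[2])/d[:,2])[:,None])[:,:2]
def rect(P):
    (c,(w,h),a)=cv2.minAreaRect((P*1000).astype(np.float32))
    if w<h: w,h,a=h,w,a+90
    return np.round(c,1),round(w,1),round(h,1),round((a+90)%180-90,1)  # long-axis angle from world x (deg)
def blue(im):
    h=cv2.cvtColor(im,cv2.COLOR_RGB2HSV); return cv2.inRange(h,(100,140,110),(118,255,255))
def lids(n,im,zf,roi):
    x0,y0,x1,y1=roi; m=blue(im)*0; m[y0:y1,x0:x1]=blue(im)[y0:y1,x0:x1]
    for c in cv2.findContours(m,cv2.RETR_EXTERNAL,cv2.CHAIN_APPROX_NONE)[0]:
        a=cv2.contourArea(c)
        if a>150:
            ctr=c[:,0].mean(0); yield ctr.round(0),a,rect(bp(n,c[:,0],zf(ctr)))
E
python3 - <<'E'
from h import *
for n,roi,z in (("top",(190,180,395,300),lambda c:.026 if c[0]<260 else .05),("side",(240,130,450,230),lambda c:.026 if c[0]>340 else .05)):
    im=cv2.imread(f"pics/{n}0.png")[:,:,::-1].copy()
    for r in lids(n,im,z,roi): print(n,r)
f=lambda p:[(170+(u+.5)/3.2-.5,150+(v+.5)/3.2-.5) for u,v in p]
g=lambda p:[(200+(u+.5)/3.2-.5,100+(v+.5)/3.2-.5) for u,v in p]
print("slab top",rect(bp("top",f([(427,140),(700,170),(688,287),(412,253)]),.024)))
print("outl L,R",rect(bp("top",f([(428,151),(524,163),(519,226),(423,214)]),.024)),rect(bp("top",f([(598,197),(689,207),(686,272),(590,263)]),.024)))
print("slab side",rect(bp("side",g([(122,318),(407,297),(418,393),(124,416)]),.024)))
print("outl side L,R",rect(bp("side",g([(303,331),(405,323),(413,379),(311,388)]),.024)),rect(bp("side",g([(126,325),(225,319),(230,376),(128,381)]),.024)))
print("handle top",bp("top",f([(546,322)]),.064),"side",bp("side",g([(260,238)]),.064))
print("red",bp("top",f([(638,406)]),.004),bp("side",g([(161,241)]),.004))
print("tip",bp("top",f([(644,358)]),.01))
E
```

```text
top (array([213., 269.]), 476.0, (array([407.9, 320.8]), 72.1, 49.0, 71.3))
top (array([217., 225.]), 441.0, (array([525.7, 318.9]), 72.7, 48.3, 78.7))
top (array([344., 214.]), 461.5, (array([557.9, -21.1]), 70.6, 50.8, -6.2))
side (array([283., 203.]), 177.0, (array([560.8, -22.3]), 66.9, 48.4, -8.2))
side (array([392., 150.]), 216.0, (array([410.6, 322. ]), 69.8, 43.4, 71.6))
slab top (array([557.4, -23.4]), 235.3, 101.0, 84.1)
outl L,R (array([575.6,  48.3]), 85.0, 54.6, 84.0) (array([539.2, -93.9]), 81.1, 56.9, 85.8)
slab side (array([561.3, -22.5]), 236.9, 99.7, 83.1)
outl side L,R (array([577.2,  48.2]), 84.0, 58.4, 83.4) (array([540.9, -93.3]), 85.4, 59.2, 82.1)
handle top [[ 0.4614517 -0.0118914]] side [[ 0.4705695 -0.0112379]]
red [[ 0.39615163 -0.09407926]] [[ 0.39886455 -0.09369792]]
tip [[ 0.43599035 -0.09850865]]
```

```bash
cat >> h.py <<'E'
from scipy.spatial.transform import Rotation as Ro
def go(*T):
    s=get_state(); w,x,y,z=s["orientation"]; R=Ro.from_quat([x,y,z,w]).as_matrix(); p=np.array(s["tcp_pos"])
    a=np.degrees(np.arctan2(R[1,0],R[0,0]))
    print("t",round(s["clock"],2),"tcp",p.round(4),"alpha",round(a,2),"tilt",np.degrees(np.arccos(-R[2,2])).round(2),"gap",round(s["finger_gap"],4),"F",np.round(s["wrist_force"],1),"q",np.round(s["joint_pos"],2))
    for t in T: print(t,"-> cm",(R.T@(np.array(t[:3])-p)*100).round(2),"twist",round(a-t[3],1))
E
python3 - <<'E'
from h import *
im=cv2.imread("pics/top0.png")[:,:,::-1].copy(); m=blue(im)
for roi,z in (((190,245,245,300),.026),((190,205,245,245),.026),((325,195,365,235),.05)):
    x0,y0,x1,y1=roi; v,u=np.nonzero(m[y0:y1,x0:x1]); P=bp("top",np.c_[u+x0,v+y0],z)
    k=np.linalg.eigh(np.cov(P.T)); d=k[1][:,1]; print(P.mean(0).round(4),np.degrees(np.arctan(d[1]/d[0])).round(1),np.sqrt(12*k[0]).round(4))
go((.42,-.2,.2,50),(.41,.321,.12,70.5),(.41,.321,.005,70.5))
E
```

```text
[0.4075 0.3208] 71.5 [0.0487 0.072 ]
[0.5257 0.3194] 78.1 [0.0483 0.0745]
[ 0.5575 -0.0214] -7.0 [0.0507 0.0707]
t 0.4 tcp [ 0.1654 -0.5507  0.2312] alpha 16.72 tilt 0.01 gap 0.0853 F [-0.2  0.7  0.9] q [-1.42  0.31  0.05  1.3  -0.    1.43]
(0.42, -0.2, 0.2, 50) -> cm [ 34.47 -26.26   3.12] twist -33.3
(0.41, 0.321, 0.12, 70.5) -> cm [ 48.5  -76.45  11.13] twist -53.8
(0.41, 0.321, 0.005, 70.5) -> cm [ 48.5  -76.44  22.63] twist -53.8
```

Emit:
play_rows:
  moves:
    - {"claw":8.5,"delta_pos":[34.5,-26.3,2],"twist":-33}
    - {"claw":8.5,"delta_pos":[34.5,-26.3,2],"twist":-33}
    - {"claw":8.5,"delta_pos":[34.5,-26.3,2],"twist":-33}
    - {"claw":8.5,"delta_pos":[34.5,-26.3,2],"twist":-33}
    - {"claw":8.5,"delta_pos":[34.5,-26.3,2],"twist":-33}
    - {"claw":8.5,"delta_pos":[34.5,-26.3,2],"twist":-33}
    - {"claw":8.5,"delta_pos":[48.5,-76.4,11],"twist":-54.5}
    - {"claw":8.5,"delta_pos":[48.5,-76.4,11],"twist":-54.5}
    - {"claw":8.5,"delta_pos":[48.5,-76.4,11],"twist":-54.5}
    - {"claw":8.5,"delta_pos":[48.5,-76.4,11],"twist":-54.5}
    - {"claw":8.5,"delta_pos":[48.5,-76.4,11],"twist":-54.5}
    - {"claw":8.5,"delta_pos":[48.5,-76.4,11],"twist":-54.5}
  force: 40

```text
clock: 1.9
tcp_pos: [0.4016, 0.1242, 0.1538]
orientation: [0.001, 0.813, 0.582, 0.001]
wrist_force: [1.0, -0.0, -0.3]
finger_gap: 0.0849
```

```bash
python3 - <<'E'
from h import *
go((.409,.321,.12,71.3),(.409,.321,.005,71.3))
E
```

```text
t 1.9 tcp [0.4016 0.1242 0.1538] alpha 71.21 tilt 0.1 gap 0.0849 F [ 1.  -0.  -0.3] q [ 0.11  0.06 -0.47  1.05 -0.    2.01]
(0.409, 0.321, 0.12, 71.3) -> cm [18.86 -5.64  3.38] twist -0.1
(0.409, 0.321, 0.005, 71.3) -> cm [18.86 -5.66 14.88] twist -0.1
```

Emit:
play_rows:
  moves:
    - {"claw":8.5,"delta_pos":[18.9,-5.7,3.4],"twist":0}
    - {"claw":8.5,"delta_pos":[18.9,-5.7,3.4],"twist":0}
    - {"claw":8.5,"delta_pos":[18.9,-5.7,5.4],"twist":0}
    - {"claw":8.5,"delta_pos":[18.9,-5.7,7.4],"twist":0}
    - {"claw":8.5,"delta_pos":[18.9,-5.7,7.4],"twist":0}

```text
clock: 2.52
tcp_pos: [0.4065, 0.3198, 0.0776]
orientation: [-0.0, 0.812, 0.583, -0.002]
wrist_force: [-1.1, -0.9, -0.0]
finger_gap: 0.0847
```

```bash
python3 - <<'E'
from h import *
for n in ("top","side"):
    im=imaging.read_camera(n); c=(200,120,520,300) if n=="side" else (150,180,310,300)
    cv2.imwrite(f"pics/{n}1.png",im[:,:,::-1])
a=cv2.imread("pics/top1.png")[190:310,150:300]; b=cv2.imread("pics/side1.png")[90:210,330:480]
cv2.imwrite("pics/c1.png",cv2.resize(np.hstack([a,b]),None,fx=2.6,fy=2.6,interpolation=cv2.INTER_CUBIC))
go((.409,.321,.005,71.3))
E
```

```text
t 2.62 tcp [0.4081 0.319  0.0798] alpha 71.23 tilt 0.06 gap 0.0848 F [ 0.9  0.6 -0.3] q [ 0.51  0.3  -0.36  0.91 -0.    2.41]
(0.409, 0.321, 0.005, 71.3) -> cm [0.22 0.02 7.48] twist -0.1
```

View pics/c1.png

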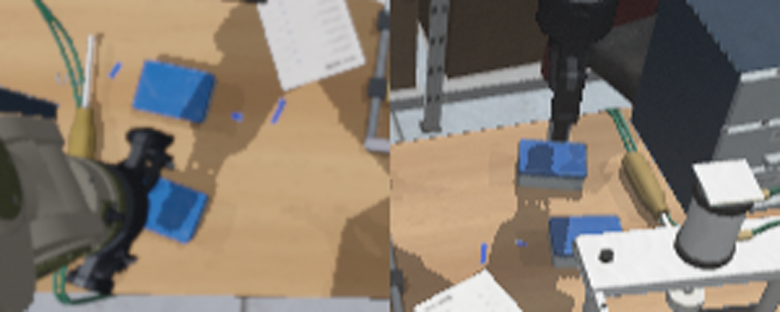

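Emit:
play_rows:
  moves:
    - {"claw":8.5,"delta_pos":[0.2,0,3.5],"twist":0}
    - {"claw":8.5,"delta_pos":[0.2,0,6.0],"twist":0}
    - {"claw":8.5,"delta_pos":[0.2,0,7.4],"twist":0}
    - {"claw":8.5,"delta_pos":[0.2,0,7.4],"twist":0}
    - {"claw":4.5,"delta_pos":[0.2,0,7.4],"twist":0}
    - {"claw":4.5,"delta_pos":[0.2,0,7.4],"twist":0}
    - {"claw":4.5,"delta_pos":[0.2,0,7.4],"twist":0}
    - {"claw":4.5,"delta_pos":[0.2,0,7.4],"twist":0}
    - {"claw":4.5,"delta_pos":[0.2,0,7.4],"twist":0}
    - {"claw":4.5,"delta_pos":[0.2,0,7.4],"twist":0}
  force: 40

```text
clock: 3.88
tcp_pos: [0.41, 0.3219, 0.007]
orientation: [0.0, 0.813, 0.582, 0.001]
wrist_force: [-0.6, -1.2, 6.4]
finger_gap: 0.0516
```

```bash
python3 - <<'E'
from h import *
go((.409,.321,.14,71.3),(.5403,-.0926,.14,83.7))
E
```

```text
t 3.88 tcp [0.41   0.3219 0.007 ] alpha 71.22 tilt 0.14 gap 0.0516 F [-0.6 -1.2  6.4] q [ 0.51  0.39 -0.44  0.74 -0.    2.41]
(0.409, 0.321, 0.14, 71.3) -> cm [ -0.1   -0.04 -13.3 ] twist -0.1
(0.5403, -0.0926, 0.14, 83.7) -> cm [-35.03  25.7  -13.31] twist -12.5
```

Emit:
play_rows:
  moves:
    - {"claw":4.5,"delta_pos":[0,0,-4],"twist":0}
    - {"claw":4.5,"delta_pos":[0,0,-9],"twist":0}
    - {"claw":4.5,"delta_pos":[-5,3.7,-13],"twist":-4}
    - {"claw":4.5,"delta_pos":[-35,25.7,-13.3],"twist":-12.5}
    - {"claw":4.5,"delta_pos":[-35,25.7,-13.3],"twist":-12.5}
    - {"claw":4.5,"delta_pos":[-35,25.7,-13.3],"twist":-12.5}
    - {"claw":4.5,"delta_pos":[-35,25.7,-13.3],"twist":-12.5}
    - {"claw":4.5,"delta_pos":[-35,25.7,-13.3],"twist":-12.5}
    - {"claw":4.5,"delta_pos":[-35,25.7,-13.3],"twist":-12.5}
    - {"claw":4.5,"delta_pos":[-35,25.7,-13.3],"twist":-12.5}
    - {"claw":4.5,"delta_pos":[-35,25.7,-13.3],"twist":-12.5}
    - {"claw":4.5,"delta_pos":[-35,25.7,-12],"twist":-12.5}

```text
clock: 5.38
tcp_pos: [0.5399, -0.0915, 0.126]
orientation: [0.001, 0.744, 0.668, 0.0]
wrist_force: [-0.2, 0.1, -1.9]
finger_gap: 0.0522
```

```bash
python3 - <<'E'
from h import *
go((.5403,-.0926,.08,83.7),(.5403,-.0926,.031,83.7))
for n in ("top","side"): cv2.imwrite(f"pics/{n}2.png",imaging.read_camera(n)[:,:,::-1])
a=cv2.imread("pics/top2.png")[150:290,270:410]; b=cv2.imread("pics/side2.png")[120:260,210:350]
cv2.imwrite("pics/c2.png",cv2.resize(np.hstack([a,b]),None,fx=2.8,fy=2.8,interpolation=cv2.INTER_CUBIC))
E
```

```text
t 5.38 tcp [ 0.5399 -0.0915  0.126 ] alpha 83.81 tilt 0.08 gap 0.0522 F [-0.2  0.1 -1.9] q [-0.31  0.31 -0.22  1.04  0.    1.36]
(0.5403, -0.0926, 0.08, 83.7) -> cm [-0.1   0.05  4.6 ] twist 0.1
(0.5403, -0.0926, 0.031, 83.7) -> cm [-0.1   0.04  9.5 ] twist 0.1
```

View pics/c2.png

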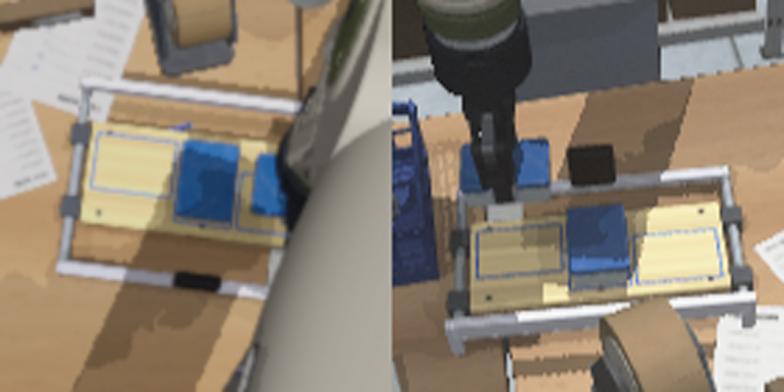

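```bash
python3 - <<'E'
from h import *
g=lambda p:[(210+(u-392+.5)/2.8-.5,120+(v+.5)/2.8-.5) for u,v in p]
P=bp("side",g([(463,148),(548,141),(552,185),(464,191)]),.145); print(P.round(3),rect(P))
im=cv2.imread("pics/side2.png")[:,:,::-1].copy(); 
m=blue(im)[160:195,230:270]; v,u=np.nonzero(m); print(u.min()+230,u.max()+230,v.min()+160,v.max()+160)
x=np.array([0.108,.994])
c=bp("side",np.c_[u+230,v+160],.145); d=(c-[.5399,-.0915])@x; print("along y rel tcp mm",d.min()*1e3,d.max()*1e3)
E
```

```text
[[ 0.518 -0.123]
 [ 0.525 -0.051]
 [ 0.576 -0.055]
 [ 0.567 -0.126]] (array([546.9, -88.8]), 74.3, 50.6, 84.0)
255 265 170 185
along y rel tcp mm 13.349896621383415 37.445460202690064
```

Emit:
play_rows:
  moves:
    - {"claw":4.5,"delta_pos":[-0.2,0,4],"twist":0}
    - {"claw":4.5,"delta_pos":[-0.2,0,7],"twist":0}
    - {"claw":4.5,"delta_pos":[-0.2,0,8.5],"twist":0}
    - {"claw":4.5,"delta_pos":[-0.2,0,9.2],"twist":0}
    - {"claw":4.5,"delta_pos":[-0.2,0,9.4],"twist":0}
    - {"claw":4.5,"delta_pos":[-0.2,0,9.4],"twist":0}

```text
clock: 6.22
tcp_pos: [0.5401, -0.0948, 0.0325]
orientation: [0.001, 0.745, 0.667, 0.0]
wrist_force: [-0.0, 0.3, -1.6]
finger_gap: 0.052
```

```bash
python3 - <<'E'
from h import *
go()
E
```

```text
t 6.22 tcp [ 0.5401 -0.0948  0.0325] alpha 83.73 tilt 0.09 gap 0.052 F [-0.   0.3 -1.6] q [-0.32  0.4  -0.34  0.82 -0.    1.36]
```

Emit:
play_rows:
  moves:
    - {"claw":4.5,"delta_pos":[0.1,0,0.15],"twist":0}
    - {"claw":4.5,"delta_pos":[0.1,0,0.15],"twist":0}
    - {"claw":6.6,"delta_pos":[0.1,0,0.1],"twist":0}
    - {"claw":6.6,"delta_pos":[0.1,0,0.1],"twist":0}
    - {"claw":6.6,"delta_pos":[0.1,0,0.1],"twist":0}
    - {"claw":6.6,"delta_pos":[0.1,0,0.1],"twist":0}
    - {"claw":6.6,"delta_pos":[0.1,0,-3],"twist":0}
    - {"claw":6.6,"delta_pos":[0.1,0,-8],"twist":0}
    - {"claw":8.5,"delta_pos":[0.1,0,-12],"twist":0}
    - {"claw":8.5,"delta_pos":[5,0,-12],"twist":0}
    - {"claw":8.5,"delta_pos":[10,0,-12],"twist":0}
    - {"claw":8.5,"delta_pos":[15,0,-12],"twist":0}

```text
clock: 7.72
tcp_pos: [0.556, 0.0556, 0.1519]
orientation: [0.0, 0.745, 0.667, 0.0]
wrist_force: [0.6, 0.2, 0.2]
finger_gap: 0.0849
```

```bash
python3 - <<'E'
from h import *
go((.526,.319,.12,78.3),(.526,.319,.08,78.3))
for n,roi in (("top",(300,180,395,260)),("side",(230,150,345,260))):
    im=imaging.read_camera(n); cv2.imwrite(f"pics/{n}3.png",im[:,:,::-1])
    for r in lids(n,im,lambda c:.05,roi): print(n,r)
E
```

```text
t 7.72 tcp [0.556  0.0556 0.1519] alpha 83.67 tilt 0.04 gap 0.0849 F [0.6 0.2 0.2] q [-0.04  0.32 -0.15  1.11 -0.    1.64]
(0.526, 0.319, 0.12, 78.3) -> cm [25.85 -5.89  3.18] twist 5.4
(0.526, 0.319, 0.08, 78.3) -> cm [25.85 -5.89  7.18] twist 5.4
top (array([371., 222.]), 445.5, (array([537.8, -92.8]), 70.3, 49.0, 84.0))
```

Emit:
play_rows:
  moves:
    - {"claw":8.5,"delta_pos":[25.9,-5.9,3],"twist":5.4}
    - {"claw":8.5,"delta_pos":[25.9,-5.9,3],"twist":5.4}
    - {"claw":8.5,"delta_pos":[25.9,-5.9,3],"twist":5.4}
    - {"claw":8.5,"delta_pos":[25.9,-5.9,3],"twist":5.4}
    - {"claw":8.5,"delta_pos":[25.9,-5.9,7],"twist":5.4}
    - {"claw":8.5,"delta_pos":[25.9,-5.9,8],"twist":5.4}
    - {"claw":8.5,"delta_pos":[25.9,-5.9,8],"twist":5.4}

```text
clock: 8.7
tcp_pos: [0.525, 0.317, 0.0708]
orientation: [-0.0, 0.776, 0.631, -0.001]
wrist_force: [0.1, -1.0, 0.1]
finger_gap: 0.0852
```

```bash
python3 - <<'E'
from h import *
go((.526,.319,.006,78.3))
for n in ("top","side"): cv2.imwrite(f"pics/{n}4.png",imaging.read_camera(n)[:,:,::-1])
a=cv2.imread("pics/top4.png")[150:290,150:390]; b=cv2.imread("pics/side4.png")[120:260,330:470]
cv2.imwrite("pics/c4.png",cv2.resize(np.hstack([a,b]),None,fx=2.1,fy=2.1,interpolation=cv2.INTER_CUBIC))
E
```

```text
t 8.7 tcp [0.525  0.317  0.0708] alpha 78.27 tilt 0.15 gap 0.0852 F [ 0.1 -1.   0.1] q [ 0.41  0.48 -0.11  0.98 -0.    2.19]
(0.526, 0.319, 0.006, 78.3) -> cm [0.23 0.07 6.48] twist -0.0
```

View pics/c4.png

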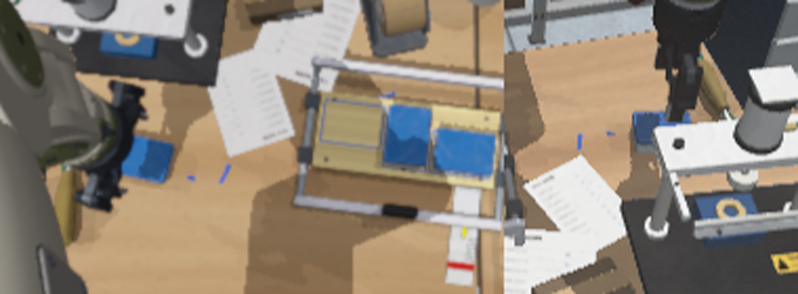

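Emit:
play_rows:
  moves:
    - {"claw":8.5,"delta_pos":[0.2,0,3],"twist":0}
    - {"claw":8.5,"delta_pos":[0.2,0,5.2],"twist":0}
    - {"claw":8.5,"delta_pos":[0.2,0,6.4],"twist":0}
    - {"claw":8.5,"delta_pos":[0.2,0,6.4],"twist":0}
    - {"claw":4.5,"delta_pos":[0.2,0,6.4],"twist":0}
    - {"claw":4.5,"delta_pos":[0.2,0,6.4],"twist":0}
    - {"claw":4.5,"delta_pos":[0.2,0,6.4],"twist":0}
    - {"claw":4.5,"delta_pos":[0.2,0,6.4],"twist":0}
    - {"claw":4.5,"delta_pos":[0.2,0,6.4],"twist":0}
    - {"claw":4.5,"delta_pos":[0.2,0,6.4],"twist":0}
  force: 40

```text
clock: 10.05
tcp_pos: [0.5269, 0.3207, 0.009]
orientation: [0.0, 0.775, 0.632, 0.001]
wrist_force: [-0.9, -1.0, 6.2]
finger_gap: 0.0521
```

```bash
python3 - <<'E'
from h import *
go((.526,.319,.13,78.3),(.5777,.0482,.13,83.7))
E
```

```text
t 10.05 tcp [0.5269 0.3207 0.009 ] alpha 78.32 tilt 0.14 gap 0.0521 F [-0.9 -1.   6.2] q [ 0.42  0.54 -0.18  0.85 -0.    2.19]
(0.526, 0.319, 0.13, 78.3) -> cm [ -0.17  -0.03 -12.1 ] twist 0.0
(0.5777, 0.0482, 0.13, 83.7) -> cm [-25.64  10.51 -12.1 ] twist -5.4
```

Emit:
play_rows:
  moves:
    - {"claw":4.5,"delta_pos":[0,0,-4],"twist":0}
    - {"claw":4.5,"delta_pos":[0,0,-9],"twist":0}
    - {"claw":4.5,"delta_pos":[-4,1.6,-12],"twist":-3}
    - {"claw":4.5,"delta_pos":[-25.6,10.5,-12.1],"twist":-5.4}
    - {"claw":4.5,"delta_pos":[-25.6,10.5,-12.1],"twist":-5.4}
    - {"claw":4.5,"delta_pos":[-25.6,10.5,-12.1],"twist":-5.4}
    - {"claw":4.5,"delta_pos":[-25.6,10.5,-12.1],"twist":-5.4}
    - {"claw":4.5,"delta_pos":[-25.6,10.5,-12.1],"twist":-5.4}
    - {"claw":4.5,"delta_pos":[-25.6,10.5,-12.1],"twist":-5.4}
    - {"claw":4.5,"delta_pos":[-25.6,10.5,-10],"twist":-5.4}
    - {"claw":4.5,"delta_pos":[-25.6,10.5,-7],"twist":-5.4}
    - {"claw":4.5,"delta_pos":[-25.6,10.5,-7],"twist":-5.4}

```text
clock: 11.55
tcp_pos: [0.5743, 0.0501, 0.0754]
orientation: [-0.002, 0.744, 0.668, -0.002]
wrist_force: [0.0, -0.7, -2.3]
finger_gap: 0.0525
```

```bash
python3 - <<'E'
from h import *
go((.5777,.0482,.0335,83.7))
im=imaging.read_camera("side"); cv2.imwrite("pics/side5.png",im[:,:,::-1])
cv2.imwrite("pics/c5.png",cv2.resize(im[120:260,210:370,::-1],None,fx=4,fy=4,interpolation=cv2.INTER_CUBIC))
E
```

```text
t 11.55 tcp [0.5743 0.0501 0.0754] alpha 83.86 tilt 0.32 gap 0.0525 F [ 0.  -0.7 -2.3] q [-0.05  0.41 -0.21  0.96  0.    1.63]
(0.5777, 0.0482, 0.0335, 83.7) -> cm [-0.15  0.38  4.18] twist 0.2
```

View pics/c5.png

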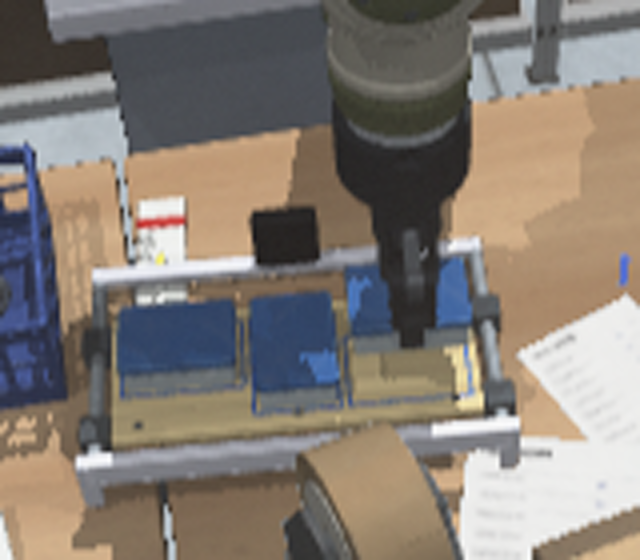

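Emit:
play_rows:
  moves:
    - {"claw":4.5,"delta_pos":[-0.1,0.15,2.5],"twist":0}
    - {"claw":4.5,"delta_pos":[-0.1,0.15,3.5],"twist":0}
    - {"claw":4.5,"delta_pos":[-0.1,0.15,4],"twist":0}
    - {"claw":4.5,"delta_pos":[-0.1,0.15,4],"twist":0}
    - {"claw":4.5,"delta_pos":[-0.1,0.15,4],"twist":0}

```text
clock: 12.22
tcp_pos: [0.5789, 0.0471, 0.0384]
orientation: [0.0, 0.745, 0.667, 0.0]
wrist_force: [0.5, -0.2, -0.3]
finger_gap: 0.052
```

```bash
python3 - <<'E'
from h import *
go((.5777,.0482,.033,83.7))
f=lambda p:[(210+(u+.5)/4-.5,120+(v+.5)/4-.5) for u,v in p]
print(bp("side",f([(346,268),(468,258),(472,325),(350,335)]),.092).round(3))
E
```

```text
t 12.22 tcp [0.5789 0.0471 0.0384] alpha 83.72 tilt 0.07 gap 0.052 F [ 0.5 -0.2 -0.3] q [-0.06  0.45 -0.25  0.87 -0.    1.62]
(0.5777, 0.0482, 0.033, 83.7) -> cm [ 0.09 -0.13  0.54] twist 0.0
[[0.547 0.017]
 [0.555 0.093]
 [0.608 0.083]
 [0.6   0.01 ]]
```

Emit:
play_rows:
  moves:
    - {"claw":4.5,"delta_pos":[0.1,-0.1,0.4],"twist":0}
    - {"claw":4.5,"delta_pos":[0.1,-0.1,0.55],"twist":0}
    - {"claw":4.5,"delta_pos":[0.1,-0.1,0.55],"twist":0}
    - {"claw":6.6,"delta_pos":[0.1,-0.1,0.5],"twist":0}
    - {"claw":6.6,"delta_pos":[0.1,-0.1,0.5],"twist":0}
    - {"claw":6.6,"delta_pos":[0.1,-0.1,0.5],"twist":0}
    - {"claw":6.6,"delta_pos":[0.1,-0.1,0.5],"twist":0}
    - {"claw":6.6,"delta_pos":[0.1,-0.1,-3],"twist":0}
    - {"claw":6.6,"delta_pos":[0.1,-0.1,-8],"twist":0}
    - {"claw":6.6,"delta_pos":[0.1,-0.1,-13],"twist":0}
    - {"claw":6.6,"delta_pos":[0.1,5,-13],"twist":0}
    - {"claw":6.6,"delta_pos":[0.1,5,-13],"twist":0}

```text
clock: 13.72
tcp_pos: [0.6312, 0.0421, 0.1674]
orientation: [0.001, 0.745, 0.667, 0.001]
wrist_force: [-1.7, -0.9, 0.2]
finger_gap: 0.0659
```

```bash
python3 - <<'E'
from h import *
go()
for n,roi in (("top",(290,180,398,260)),("side",(230,150,345,260))):
    im=imaging.read_camera(n); cv2.imwrite(f"pics/{n}6.png",im[:,:,::-1])
    for r in lids(n,im,lambda c:.05,roi): print(n,r)
a=cv2.imread("pics/top6.png")[160:300,270:410]; b=cv2.imread("pics/side6.png")[120:260,210:350]
cv2.imwrite("pics/c6.png",cv2.resize(np.hstack([a,b]),None,fx=2.8,fy=2.8,interpolation=cv2.INTER_CUBIC))
E
```

```text
t 13.72 tcp [0.6312 0.0421 0.1674] alpha 83.68 tilt 0.15 gap 0.0659 F [-1.7 -0.9  0.2] q [-0.06  0.45  0.08  1.21 -0.    1.62]
```

View pics/c6.png

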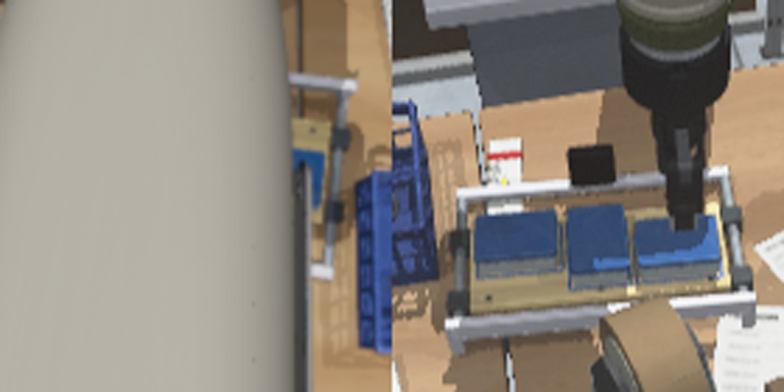

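```bash
python3 - <<'E'
from h import *
go((.4655,-.0119,.15,83.8))
E
```

```text
t 13.82 tcp [0.6276 0.0426 0.1666] alpha 83.71 tilt 0.13 gap 0.0661 F [-0.2  0.3 -0.1] q [-0.06  0.44  0.08  1.21 -0.    1.62]
(0.4655, -0.0119, 0.15, 83.8) -> cm [ -7.2  -15.51   1.69] twist -0.1
```

Emit:
play_rows:
  moves:
    - {"claw":4.5,"delta_pos":[-7.2,-15.5,0],"twist":0}
    - {"claw":4.5,"delta_pos":[-7.2,-15.5,0],"twist":0}
    - {"claw":4.5,"delta_pos":[-7.2,-15.5,0],"twist":0}
    - {"claw":4.5,"delta_pos":[-7.2,-15.5,4],"twist":0}
    - {"claw":4.5,"delta_pos":[-7.2,-15.5,7],"twist":0}
    - {"claw":4.5,"delta_pos":[-7.2,-15.5,7],"twist":0}
    - {"claw":4.5,"delta_pos":[-7.2,-15.5,7],"twist":0}

```text
clock: 14.7
tcp_pos: [0.466, -0.0118, 0.0984]
orientation: [0.0, 0.745, 0.667, 0.0]
wrist_force: [0.3, 0.7, 0.4]
finger_gap: 0.0451
```

```bash
python3 - <<'E'
from h import *
go((.4655,-.0119,.08,83.8),(.4655,-.0119,.028,83.8))
for n in ("top","side"): cv2.imwrite(f"pics/{n}7.png",imaging.read_camera(n)[:,:,::-1])
a=cv2.imread("pics/top7.png")[160:300,270:410]; b=cv2.imread("pics/side7.png")[120:260,210:350]
cv2.imwrite("pics/c7.png",cv2.resize(np.hstack([a,b]),None,fx=2.8,fy=2.8,interpolation=cv2.INTER_CUBIC))
E
```

```text
t 14.7 tcp [ 0.466  -0.0118  0.0984] alpha 83.73 tilt 0.02 gap 0.0451 F [0.3 0.7 0.4] q [-0.2   0.19 -0.46  0.92 -0.    1.48]
(0.4655, -0.0119, 0.08, 83.8) -> cm [-0.01 -0.05  1.84] twist -0.1
(0.4655, -0.0119, 0.028, 83.8) -> cm [-0.01 -0.06  7.04] twist -0.1
```

View pics/c7.png

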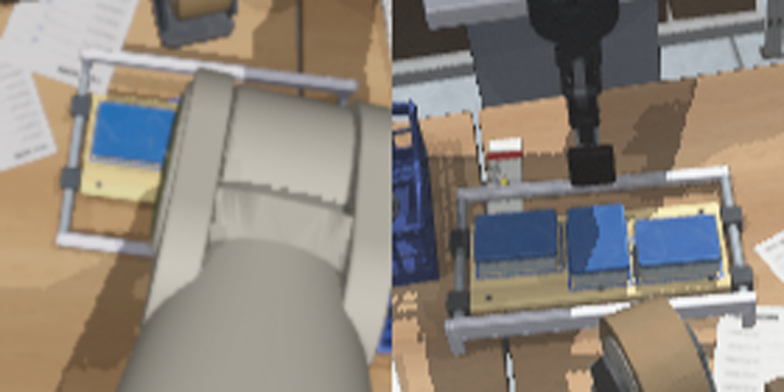

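Emit:
play_rows:
  moves:
    - {"claw":4.5,"delta_pos":[0,-0.05,2],"twist":0}
    - {"claw":4.5,"delta_pos":[0,-0.05,4],"twist":0}
    - {"claw":4.5,"delta_pos":[0,-0.05,5.5],"twist":0}
    - {"claw":4.5,"delta_pos":[0,-0.05,6.9],"twist":0}
    - {"claw":4.5,"delta_pos":[0,-0.05,6.9],"twist":0}
    - {"claw":4.5,"delta_pos":[0,-0.05,6.9],"twist":0}

```text
clock: 15.55
tcp_pos: [0.4662, -0.012, 0.0292]
orientation: [0.0, 0.745, 0.667, 0.0]
wrist_force: [-0.4, -0.4, 0.3]
finger_gap: 0.045
```

```bash
python3 - <<'E'
from h import *
go()
g=lambda p:[(210+(u-392+.5)/2.8-.5,120+(v+.5)/2.8-.5) for u,v in p]
print("L",rect(bp("side",g([(637,222),(716,216),(721,258),(636,265)]),.05)),"want 577.7,48.2")
print("M",rect(bp("side",g([(568,211),(623,205),(629,262),(569,268)]),.05)))
print("R",rect(bp("side",g([(476,217),(556,210),(558,257),(475,264)]),.05)),"want 540.3,-92.6")
im=imaging.read_camera("side"); cv2.imwrite("pics/side8.png",im[:,:,::-1])
E
```

```text
t 15.55 tcp [ 0.4662 -0.012   0.0292] alpha 83.72 tilt 0.05 gap 0.045 F [-0.4 -0.4  0.3] q [-0.2   0.27 -0.55  0.75 -0.    1.48]
L (array([580.9,  48.1]), 76.5, 49.2, 83.2) want 577.7,48.2
M (array([560.5, -21.7]), 67.0, 53.3, -5.3)
R (array([545.8, -93. ]), 73.7, 55.1, 84.0) want 540.3,-92.6
```

Emit:
play_rows:
  moves:
    - {"claw":0.5,"delta_pos":[0,0,0],"twist":0}
    - {"claw":0.5,"delta_pos":[0,0,0],"twist":0}
    - {"claw":0.5,"delta_pos":[0,0,0],"twist":0}
    - {"claw":0.5,"delta_pos":[0,0,0],"twist":0}
    - {"claw":0.5,"delta_pos":[0,0,0],"twist":0}
    - {"claw":0.5,"delta_pos":[0,0,0],"twist":0}
    - {"claw":0.5,"delta_pos":[0,0,0],"twist":0}
    - {"claw":0.5,"delta_pos":[0,0,0],"twist":0}
  force: 70

```text
clock: 16.6
tcp_pos: [0.4643, -0.0118, 0.0291]
orientation: [-0.001, 0.745, 0.667, -0.001]
wrist_force: [-4.3, 0.2, 7.0]
finger_gap: 0.0131
```

```bash
python3 - <<'E'
from h import *
go()
E
```

```text
t 16.6 tcp [ 0.4643 -0.0118  0.0291] alpha 83.74 tilt 0.12 gap 0.0131 F [-4.3  0.2  7. ] q [-0.2   0.27 -0.55  0.75 -0.    1.48]
```

Emit:
play_rows:
  moves:
    - {"claw":0.5,"delta_pos":[0,-0.7,0],"twist":0}
    - {"claw":0.5,"delta_pos":[0,-1.4,0],"twist":0}
    - {"claw":0.5,"delta_pos":[0,-2.1,0],"twist":0}
    - {"claw":0.5,"delta_pos":[0,-2.8,0],"twist":0}
    - {"claw":0.5,"delta_pos":[0,-3.3,0],"twist":0}
    - {"claw":0.5,"delta_pos":[0,-3.6,0],"twist":0}
    - {"claw":0.5,"delta_pos":[0,-3.6,0],"twist":0}
    - {"claw":0.5,"delta_pos":[0,-3.6,0],"twist":0}
    - {"claw":0.5,"delta_pos":[0,-3.6,0],"twist":0}

```text
clock: 17.73
tcp_pos: [0.4335, -0.0085, 0.0291]
orientation: [0.002, 0.745, 0.667, 0.002]
wrist_force: [10.4, -0.2, -9.0]
finger_gap: 0.0135
```

```bash
python3 - <<'E'
from h import *
go((.4295,-.008,.0291,83.74))
for n in ("top","side"): cv2.imwrite(f"pics/{n}9.png",imaging.read_camera(n)[:,:,::-1])
a=cv2.imread("pics/side9.png")[140:250,215:345]
cv2.imwrite("pics/c9.png",cv2.resize(a,None,fx=5.4,fy=5.4,interpolation=cv2.INTER_CUBIC))
E
```

```text
t 17.73 tcp [ 0.4335 -0.0085  0.0291] alpha 83.74 tilt 0.37 gap 0.0135 F [10.4 -0.2 -9. ] q [-0.21  0.21 -0.63  0.72  0.    1.47]
(0.4295, -0.008, 0.0291, 83.74) -> cm [ 0.  -0.4  0. ] twist -0.0
```

View pics/c9.png

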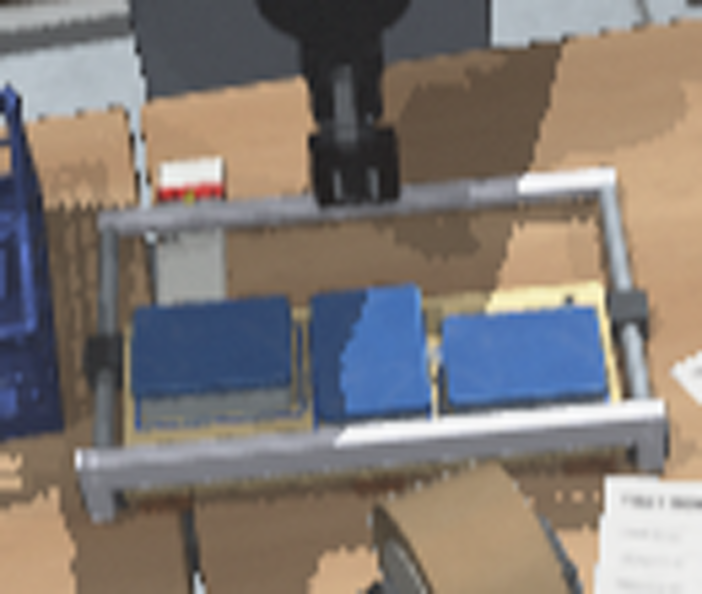

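Emit:
play_rows:
  moves:
    - {"claw":0.5,"delta_pos":[0,-0.15,0],"twist":0}
    - {"claw":0.5,"delta_pos":[0,-0.35,0],"twist":0}
    - {"claw":0.5,"delta_pos":[0,-0.35,0],"twist":0}
    - {"claw":0.5,"delta_pos":[0,-0.35,0],"twist":0}
    - {"claw":0.5,"delta_pos":[0,-0.35,0],"twist":0}
    - {"claw":0.5,"delta_pos":[0,-0.35,0],"twist":0}
    - {"claw":0.5,"delta_pos":[0,-0.35,0],"twist":0}
    - {"claw":0.5,"delta_pos":[0,-0.35,0],"twist":0}

```text
clock: 18.82
tcp_pos: [0.4302, -0.0081, 0.0291]
orientation: [0.003, 0.745, 0.667, 0.002]
wrist_force: [10.7, -0.5, -8.6]
finger_gap: 0.0133
```

```bash
python3 - <<'E'
from h import *
P=[]
for n in ("side","top"):
  for i in range(4 if n=="side" else 1):
    im=imaging.read_camera(n); P.append(get_state()["tcp_pos"])
  cv2.imwrite(f"pics/{n}10.png",im[:,:,::-1])
print("disp mm",((np.array([.4643,-.0118])-np.mean(P,0)[:2])@[.994,-.108])*1e3)
go()
a=cv2.resize(cv2.imread("pics/side10.png")[140:250,215:345],None,fx=4,fy=4,interpolation=cv2.INTER_CUBIC)
b=cv2.resize(cv2.imread("pics/top10.png")[180:290,330:400],None,fx=4,fy=4,interpolation=cv2.INTER_CUBIC)
cv2.imwrite("pics/c10.png",np.hstack([a,b]))
E
```

```text
disp mm 34.31292357165051
t 19.07 tcp [ 0.4302 -0.0081  0.0291] alpha 83.74 tilt 0.38 gap 0.0132 F [ 11.1   0.2 -10.2] q [-0.21  0.21 -0.64  0.72  0.    1.47]
```

View pics/c10.png

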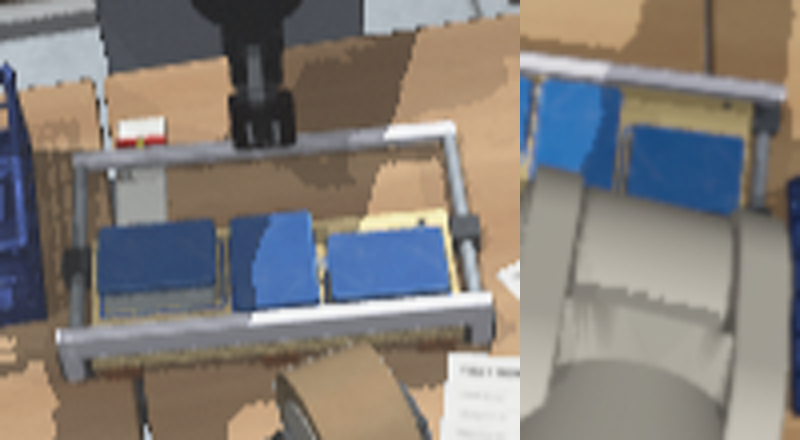

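```bash
python3 - <<'E'
from h import *
print(env.hand_in()); go()
E
```

```text
the job is handed in; nothing more can be done
None
the job is handed in; nothing more can be done
```

I laid both loose boxes in the empty outlines (the near one on the right, the far one on the left). Then I gripped the handle, pulled the slide out and handed in at about 19 s with the fingers still holding it. No verdict came back.

- **Pull:** the tool moved 34.3 mm from home, where 35 mm is the middle of the band. The wrist force along the pull was about 11 N, which matches the spring at the mark. The last side picture shows the yellow tip inside the red band.
- **Right box:** the top camera put it about 2.5 mm from its spot. The side camera said about 5.5 mm, but that camera also read the slab about 2 mm too far away. Both are inside the 9 mm limit.
- **Left box:** the side camera put it about 3 mm from its spot. The arm hid it from the top camera at that check, so I have no second measurement.
- **Middle box:** it read within about 2 mm of its place, by the side camera only.
- **After the pull:** I did not measure the boxes again. The last picture shows all three still lying in place, with nothing touching them.
- **Unplanned move:** after releasing the left box I backed the tool away from the robot instead of toward it. It was high above the slab and touched nothing.
- **Bystanders:** nothing suggested I touched any, but I did not measure their positions.

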